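# Return a medicine carton to its labelled shelf tray

### The job

Return the slim carton standing on the bench to the tray that holds its own kind: slide that tray's stop back to make room and set the carton down, not dropped, upright behind the two already there, with its printed face to the front like theirs. Then slide the stop forward until the row of three stands closed up against the front lip. Do not disturb the other trays, their cartons or the other things on the bench.

Things in the scene. Friction and masses are not known exactly. Their poses are not given: they have to be found in the camera images.
- returned: the slim carton that has come back: folding carton, rigid, 24 (x) x 58 (y) x 92 (z) mm, 42 to 90 g, standing upright on the bench apart from the trays. Origin at the centre of its underside, z up. Its printed face (green with a white panel and red stripe) is the 58 mm wide -x face; the print also covers the front half of the top and most of the sides; the +x face is plain white
- returned_front (a point): centre of the returned carton's printed face, 12 mm in front (-x) of its middle and 46 mm above its underside
- shelf: fixed low steel shelf deck, 270 x 352 mm, top 12 mm above the bench; carries the three trays side by side at 105 mm pitch, in any order, all turned with it. Origin at the centre of its underside
- tray_slim: fixed tray for the slim cartons: lane 210 (x) x 66 mm (y) inside, floor 3 mm thick; side walls 2.5 mm thick and clear front lip (-x end, towards the robot) rise 40 mm above the floor; sloped label with a picture of its carton before the lip. Origin at the centre of its underside, on the deck 12 mm above the bench; +x from lip to back
- lane_slim (a point): in tray_slim: point on the lane floor (15 mm above the bench), mid-width, at the inner face of the front lip; axes as the tray's
- stop_slim (a joint): sliding row stop of tray_slim: black plate 60 mm wide, top 61 mm above the tray's underside, foot and grip behind it. Value in m: 0 = front face 48 mm behind the lip's inner face (two cartons fill the lane before it), grows as it slides back (+x), range -0.02 to 0.1. About 1.5 N friction, no spring: stays where left
- grip_slim (a point): on stop_slim's grip, 70 mm above the tray's underside and 20 mm behind the stop's front face. The grip is an upright block 14 (x) x 30 mm (y), top 82 mm above the tray's underside; pinch it across its 30 mm from above, fingertips above the side walls (43 mm above the tray's underside). Axes as the tray's
- slim_1: stock carton in tray_slim, first, at the front lip: 24 x 58 x 92 mm, standing upright, printed face (-x) to the front, the same kind as the returned one. Origin at the centre of its underside
- slim_2: stock carton in tray_slim, second, behind the first: 24 x 58 x 92 mm, standing upright, printed face (-x) to the front, the same kind as the returned one. Origin at the centre of its underside
- tray_thick: fixed tray for the thick tall cartons: lane 210 (x) x 66 mm (y) inside, floor 3 mm thick; side walls 2.5 mm thick and clear front lip (-x end, towards the robot) rise 40 mm above the floor; sloped label with a picture of its carton before the lip. Origin at the centre of its underside, on the deck 12 mm above the bench; +x from lip to back
- lane_thick (a point): in tray_thick: point on the lane floor (15 mm above the bench), mid-width, at the inner face of the front lip; axes as the tray's
- stop_thick (a joint): sliding row stop of tray_thick: black plate 60 mm wide, top 61 mm above the tray's underside, foot and grip behind it. Value in m: 0 = front face 100 mm behind the lip's inner face (two cartons fill the lane before it), grows as it slides back (+x), range -0.02 to 0.055. About 1.5 N friction, no spring: stays where left
- grip_thick (a point): on stop_thick's grip, 70 mm above the tray's underside and 20 mm behind the stop's front face. The grip is an upright block 14 (x) x 30 mm (y), top 82 mm above the tray's underside; pinch it across its 30 mm from above, fingertips above the side walls (43 mm above the tray's underside). Axes as the tray's
- thick_1: stock carton in tray_thick, first, at the front lip: 50 x 56 x 100 mm, standing upright, printed face (-x) to the front, another kind. Origin at the centre of its underside
- thick_2: stock carton in tray_thick, second, behind the first: 50 x 56 x 100 mm, standing upright, printed face (-x) to the front, another kind. Origin at the centre of its underside
- tray_low: fixed tray for the low cartons: lane 210 (x) x 66 mm (y) inside, floor 3 mm thick; side walls 2.5 mm thick and clear front lip (-x end, towards the robot) rise 40 mm above the floor; sloped label with a picture of its carton before the lip. Origin at the centre of its underside, on the deck 12 mm above the bench; +x from lip to back
- lane_low (a point): in tray_low: point on the lane floor (15 mm above the bench), mid-width, at the inner face of the front lip; axes as the tray's
- stop_low (a joint): sliding row stop of tray_low: black plate 60 mm wide, top 61 mm above the tray's underside, foot and grip behind it. Value in m: 0 = front face 76 mm behind the lip's inner face (two cartons fill the lane before it), grows as it slides back (+x), range -0.02 to 0.055. About 1.5 N friction, no spring: stays where left
- grip_low (a point): on stop_low's grip, 70 mm above the tray's underside and 20 mm behind the stop's front face. The grip is an upright block 14 (x) x 30 mm (y), top 82 mm above the tray's underside; pinch it across its 30 mm from above, fingertips above the side walls (43 mm above the tray's underside). Axes as the tray's
- low_1: stock carton in tray_low, first, at the front lip: 38 x 60 x 58 mm, standing upright, printed face (-x) to the front, another kind. Origin at the centre of its underside
- low_2: stock carton in tray_low, second, behind the first: 38 x 60 x 58 mm, standing upright, printed face (-x) to the front, another kind. Origin at the centre of its underside
- scanner: bystander: hand scanner in its stand, about 90 x 70 x 155 mm. Origin at the centre of its underside
- tape_dispenser: bystander: desk tape dispenser, 150 x 55 x 84 mm. Origin at the centre of its underside
- clipboard: bystander: wooden clipboard with a form and a pen, lying flat, 230 x 160 x 16 mm. Origin at the centre of its underside
Mind the look-alikes: they are no part of the job. What is shaped like the returned but orange is not meant.

How it is judged:
By the outcome, as a careful person would: the job done as asked, in the order asked, and still so for the second after the job is handed in, with the robot touching nothing.
It also fails if it takes over 64 s, if anything falls off the work surface, if the arm or the gripper's body presses on something with over 40 N, if the wrist force passes 120 N, or if a joint passes its speed limit or range.

### The arm

A 6-joint arm with a two-finger parallel gripper is mounted at the origin on the work surface. World frame = base frame: x ahead of the robot, y to its left, z up, the work surface at z = 0. Lengths are in m, angles in rad, forces in N, time in s.
With the tool pointing down it reaches from about 0.35 to 0.975 m from the base axis. Payload 7.1 kg.
Tool frame: the origin (TCP) lies at the very end of the fingers, on their centre line; the grasp point (between the pads) lies 19 mm behind it; z points along the fingers, y is the line along which they close (so a half turn about z gives the same grasp; the last joint's range is limited). The gripper opens to 88 mm and grips with 3 to 60 N. Pads are 20 mm wide; open, the fingers measure 115 mm over their backs; the gripper's body (75 mm by 178 mm) begins 61 mm behind the grasp point.
Start: joints at [1.129, 0.423, 1.63, -0, 1.089, -0.019], TCP at [0.256, 0.57, 0.223] pointing down, gripper open.
Joint ranges: [-3, 3], [-0.9, 2.11], [0.09, 2.58], [-1.31, 4.45], [0.11, 2.69], [-2.54, 2.54]. Speed limits (rad/s): [2.39, 2.39, 3.01, 3.14, 3.14, 3.14].

### API

Orientations are given as [roll, pitch, yaw] about the fixed x, y, z axes, in that order (R = Rz(yaw) Ry(pitch) Rx(roll)).
In Python, from bench import move_to, line_to, set_joints, grip, dwell, inverse_kinematics, sense, capture, camera_info, MotionError, job_done, look_for, tip_of gives the robot as it stands. Calls block until the motion is done:
- move_to(position, orientation): joint-space move of the TCP to a pose.
- line_to(position, feed=0.15, orientation=None): straight line of the TCP; orientation=None keeps the orientation; feed is the mean speed in m/s.
- set_joints(angles): joint-space move.
- grip(opening, effort=None): finger opening in m; effort is the grip in N (None keeps the last); returns when the fingers have stopped.
- dwell(seconds).
- inverse_kinematics(position, orientation): joint angles nearest the present ones, or None.
- sense(): the state.
- capture(name): name is "scene" or "top" or "wrist"; returns the picture (420x560x3 uint8, blue, green, red); there is no depth.
- camera_info(name): a dict with "vfov" (degrees; the focal length in pixels is half the picture's height over the tangent of half this angle, whatever the lens; pixels are square), "cx", "cy" (the principal point, pixels), "R" (3x3) and "t" (3): a world point X has camera coordinates R X + t; the wrist camera has in their place "T_tool_cam" (4x4, takes a point from camera to tool coordinates, whose origin is the TCP and whose axes are the flange's). Camera axes: x right, y down, z forward; pixel columns grow to the right and rows downward; lengths in m; the calibration is good to about 2 mm. A picture is of the moment at which its call begins: read the wrist's pose just before it. camera_info takes no time and is no camera call.
A pose or a line that the arm cannot do raises MotionError and nothing moves.
- job_done(): hands the job in; it is judged then, once.
Trained networks look in the newest picture that a camera, given by its name, has taken for a name from the list of things; names that differ only in an ending like _2 or _b are one class to them, and where a whole thing is asked for, a point or a joint stands for the part that bears it (a point fixed in the world has none). Each returns a list of dicts, best first, with "p" (0 to 1); they miss things now and then, are a little off and sometimes report something else, mostly with a low value. They report only what shows in the picture. A call takes as long as a camera call. They do not tell look-alikes from the thing itself.
- look_for(camera, name): "at" ([column, row] in pixels, amid what is visible of it).
- tip_of(camera, name): "at" ([column, row] in pixels: a listed point, or the origin of a listed thing).
The state is a dict: "time": time; "qpos": joint angles; "joint_velocities": joint speeds; "tau": joint torques, N m; "eef_pos": TCP position; "ee_rot": TCP orientation; "contact_force": force on the tool from outside, world axes, zero at the start; "ft_torque": the same for the moment, N m; "width": finger opening in m; "grasp_force": force on a finger pad.
Only numpy, scipy, OpenCV 4.12 (cv2) and the standard library are available. Lean on these libraries where they do the work, as an engineer would, in place of code of your own. Each camera call takes 0.05 s, during which the arm holds its last target. There are 200 camera calls.

## Working session

There is one attempt and no reset: what is moved stays moved. The work goes in short steps, each a Python script; the robot and the scene stay as the last script left them, time stands still between calls to the robot, and variables do not carry over. Pictures are saved under pics/ and viewed, at most 10 in all, crops included, and the job is handed in when it is done.

```bash
mkdir -p pics; ls; python3 - <<'E'
from bench import *
import cv2,numpy as np
for n in("scene","top"):
    im=capture(n);cv2.imwrite(f"pics/{n}0.png",im)
    c=camera_info(n);print(n,c)
    for o in("returned","returned_front","lane_slim","lane_thick","lane_low","grip_slim","grip_thick","slim_1","scanner","tape_dispenser"):
        f=look_for if o in("returned","slim_1") else tip_of
        print(o,[(np.round(d["at"]).tolist(),round(d["p"],2)) for d in f(n,o)][:5])
print(camera_info("wrist"),sense()["time"])
E
```

```text
pics
scene {'vfov': 44.01691491629032, 'cx': 279.3076074591369, 'cy': 209.89658984196774, 'R': array([[ 0.43963068,  0.89816703, -0.00456585],
       [ 0.60475393, -0.29976303, -0.73784471],
       [-0.66407647,  0.32161795, -0.67495506]]), 't': array([-0.24213982, -0.27392696,  1.95204357])}
returned [([128.0, 272.0], 0.95), ([185.0, 230.0], 0.92), ([327.0, 181.0], 0.7), ([379.0, 159.0], 0.64), ([157.0, 245.0], 0.58)]
returned_front [([158.0, 245.0], 0.95), ([184.0, 225.0], 0.94), ([133.0, 266.0], 0.84)]
lane_slim [([297.0, 197.0], 0.87)]
lane_thick [([269.0, 207.0], 0.77)]
lane_low [([323.0, 190.0], 0.59)]
grip_slim [([405.0, 202.0], 0.72), ([310.0, 224.0], 0.39)]
grip_thick [([279.0, 217.0], 0.8)]
slim_1 [([296.0, 184.0], 0.57), ([296.0, 181.0], 0.56)]
scanner [([406.0, 201.0], 0.88)]
tape_dispenser [([193.0, 314.0], 0.91), ([341.0, 213.0], 0.21)]
top {'vfov': 55.426512704489475, 'cx': 287.0139591656556, 'cy': 205.88775128550745, 'R': array([[ 0.02326217, -0.99898789,  0.03849754],
       [-0.98531027, -0.02942627, -0.16821942],
       [ 0.16918201, -0.03401887, -0.98499755]]), 't
[... 263 characters left out ...]
91)]
lane_low [([206.0, 237.0], 0.67)]
grip_slim [([247.0, 212.0], 0.79)]
grip_thick [([285.0, 195.0], 0.54), ([287.0, 207.0], 0.33)]
slim_1 [([243.0, 219.0], 0.48)]
scanner [([133.0, 181.0], 0.73), ([208.0, 231.0], 0.17)]
tape_dispenser [([400.0, 153.0], 0.7)]
{'vfov': 63.524053062225924, 'cx': 279.8703158453113, 'cy': 214.4185779639807, 'T_tool_cam': array([[-2.73840838e-04, -9.54521169e-01, -2.98143024e-01,
         8.11238744e-02],
       [ 9.99999962e-01, -2.51154619e-04, -1.14402902e-04,
        -4.91330186e-04],
       [ 3.43199943e-05, -2.98143044e-01,  9.54521202e-01,
        -1.61742819e-01],
       [ 0.00000000e+00,  0.00000000e+00,  0.00000000e+00,
         1.00000000e+00]])} 1.1
```

```bash
python3 - <<'E'
import cv2
a=cv2.imread("pics/scene0.png");b=cv2.imread("pics/top0.png")
cv2.imwrite("pics/s1.png",cv2.resize(a[110:370,90:430],(785,600),interpolation=cv2.INTER_CUBIC))
cv2.imwrite("pics/t1.png",cv2.resize(b[100:340,120:500],None,fx=2.1,fy=2.1,interpolation=cv2.INTER_CUBIC))
E
```

```text
(no output)
```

View pics/s1.png

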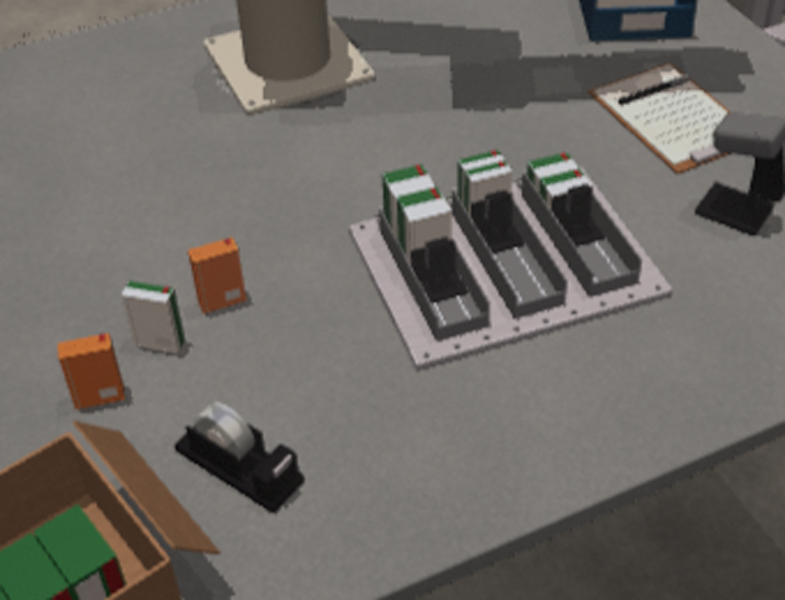

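View pics/t1.png

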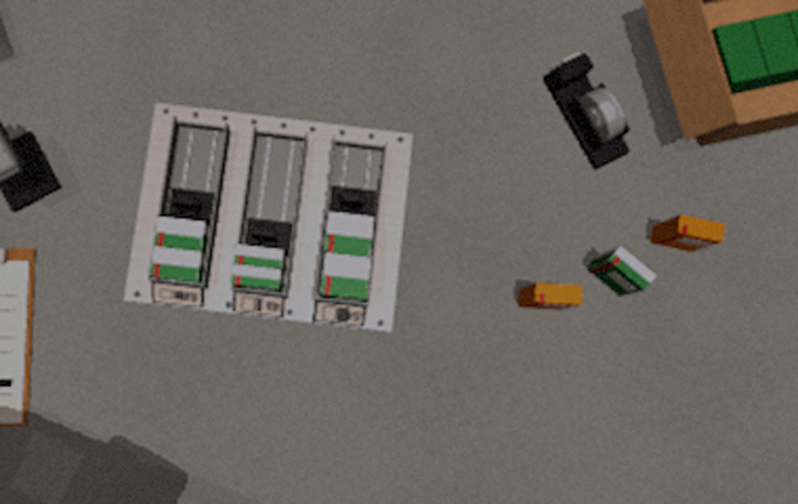

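The slim tray is the middle one: scene lane (297,197), top lane (243,241). Candidates for the returned carton:
- Green/white carton at scene (157,245), top (416,229). This is the one I choose.
- Orange look-alikes at scene (185,230) and (128,272). Rejected.
- Green cartons in the shipping box at scene about (115,350). Rejected.
- Stock in the trays. Rejected.

Next I triangulate coarsely and plan the wrist views.

```bash
cat > h.py <<'E'
from bench import *
import numpy as np, cv2
from scipy.spatial.transform import Rotation as Ro
pi=np.pi
def cam(name):
    c=camera_info(name); f=210/np.tan(np.radians(c["vfov"]/2))
    if name=="wrist":
        s=sense(); W=np.eye(4); W[:3,3]=s["eef_pos"]
        r=np.array(s["ee_rot"]); W[:3,:3]=r if r.shape==(3,3) else Ro.from_euler("xyz",r).as_matrix() if r.size==3 else Ro.from_quat(r).as_matrix()
        T=np.linalg.inv(W@c["T_tool_cam"]); R,t=T[:3,:3],T[:3,3]
    else: R,t=np.array(c["R"]),np.array(c["t"])
    return np.array([[f,0,c["cx"]],[0,f,c["cy"]],[0,0,1]])@np.c_[R,t]
def tri(Ps,uv):
    A=[]
    for P,(u,v) in zip(Ps,uv): A+= [u*P[2]-P[0], v*P[2]-P[1]]
    X=np.linalg.svd(np.array(A))[2][-1]; X=X[:3]/X[3]
    err=[np.linalg.norm((P@np.r_[X,1])[:2]/(P@np.r_[X,1])[2]-q) for P,q in zip(Ps,uv)]
    return X,np.round(err,1)
def onz(P,uv,z):
    H=P[:,[0,1,3]].copy(); H[:,2]+=z*P[:,2]; p=np.linalg.solve(H,[*uv,1]); return p[:2]/p[2]
def proj(P,X): p=P@np.r_[X,1]; return p[:2]/p[2]
def D(yaw): return [pi,0,yaw]
E
python3 - <<'E'
from h import *
np.set_printoptions(precision=4,suppress=True)
s=sense();print(s["ee_rot"],s["eef_pos"])
P=[cam("scene"),cam("top")]
for n,a,b in[("ret_front",(158,245),(412,230)),("ret",(157,245),(416,229)),("lane_slim",(297,197),(243,241)),("lane_thick",(269,207),(281,244)),("lane_low",(323,190),(206,237)),("grip_slim",(310,224),(247,212)),("orangeA",(185,230),(380,244)),("orangeB",(128,272),(447,210))]:
    print(n,*tri(P,(a,b)),onz(P[1],b,.05))
for z in(.2,.3):
  for y in(-.6,-.6+pi,-.1,-.1+pi): print(z,y,inverse_kinematics([.52,-.2,z],D(y)) ,inverse_kinematics([.55,.1,z],D(y)))
E
```

```text
[-3.1416 -0.      2.7188] [0.2564 0.57   0.2227]
ret_front [ 0.4984 -0.3569  0.0471] [0.2 0.3] [ 0.4983 -0.3552]
ret [ 0.502  -0.3622  0.0535] [0.7 1.1] [ 0.5013 -0.3663]
lane_slim [0.4602 0.1055 0.0189] [0.6 1.2] [0.4564 0.1003]
lane_thick [0.4568 0.005  0.0133] [1.4 2.6] [ 0.4511 -0.0008]
lane_low [0.4663 0.2017 0.0173] [0.4 0.9] [0.4644 0.1985]
grip_slim [ 0.5489  0.104  -0.0245] [1.3 2.4] [0.5346 0.0928]
orangeA [ 0.4604 -0.2682  0.0348] [0.6 1.1] [ 0.458 -0.267]
orangeB [ 0.557  -0.458   0.0435] [0.2 0.3] [ 0.5562 -0.4542]
0.2 -0.6 [-0.3885  0.3526  1.8    -0.      0.989   1.7823] [ 0.1586  0.3553  1.7959 -0.      0.9904  2.3294]
0.2 2.541592653589793 [-0.3885  0.3526  1.8     0.      0.989  -1.3593] [ 0.1586  0.3553  1.7959  0.      0.9904 -0.8122]
0.2 -0.1 [-0.3885  0.3526  1.8    -0.      0.989   1.2823] [ 0.1586  0.3553  1.7959 -0.      0.9904  1.8294]
0.2 3.041592653589793 [-0.3885  0.3526  1.8     0.      0.989  -1.8593] [ 0.1586  0.3553  1.7959  0.      0.9904 -1.3122]
0.3 -0.6 [-0.3885  0.2405  1.7051 -0.      1.196   1.7823] [ 0.1586  0.2435  1.7011 -0.      1.1969  2.3294]
0.3 2.541592653589793 [-0.3885  0.2405  1.7051  0.      1.196  -1.3593] [ 0.1586  0.2435  1.7011  0.      1.1969 -0.8122]
0.3 -0.1 [-0.3885  0.2405  1.7051 -0.      1.196   1.2823] [ 0.1586  0.2435  1.7011 -0.      1.1969  1.8294]
0.3 3.041592653589793 [-0.3885  0.2405  1.7051  0.      1.196  -1.8593] [ 0.1586  0.2435  1.7011  0.      1.1969 -1.3122]
```

```bash
cat > m.py <<'E'
from h import *
np.set_printoptions(precision=4,suppress=True)
def views(tag,poses,yaw,names):
    Ps=[];det=[]
    for i,p in enumerate(poses):
        move_to(p,D(yaw)); dwell(.15); Ps.append(cam("wrist")); im=capture("wrist"); cv2.imwrite(f"pics/{tag}{i}.png",im)
        det.append({n:[(np.round(d["at"],1),round(d["p"],2)) for d in tip_of("wrist",n)][:4] for n in names})
    for n in names:
        print(n)
        for i,d in enumerate(det): print("  ",[(a.tolist(),p) for a,p in d[n]])
        if all(d[n] for d in det): print("  tri",*tri(Ps,[d[n][0][0] for d in det]))
    np.save(f"pics/{tag}P.npy",Ps); print(sense()["time"])
E
python3 - <<'E'
from m import *
views("tr",[[.52,.16,.24],[.52,.04,.24]],-.05,["lane_slim","grip_slim","slim_1","lane_thick","lane_low","grip_thick","grip_low","tray_slim"])
views("ca",[[.47,-.40,.22],[.53,-.31,.22]],-.6,["returned","returned_front"])
a=[cv2.imread(f"pics/{t}.png") for t in("tr0","tr1","ca0","ca1")]
cv2.imwrite("pics/mt.png",cv2.resize(np.vstack([np.hstack(a[:2]),np.hstack(a[2:])]),(800,600),interpolation=cv2.INTER_AREA))
E
```

```text
lane_slim
   []
   []
grip_slim
   [([348.2, 178.2], 0.97)]
   [([223.6, 184.2], 0.81)]
  tri [0.5362 0.0935 0.0813] [0.2 0.2]
slim_1
   [([331.7, 194.2], 0.92)]
   [([230.0, 195.9], 0.6)]
  tri [0.5061 0.0996 0.014 ] [1.7 1.7]
lane_thick
   [([416.9, 226.4], 0.67)]
   [([222.0, 183.9], 0.73)]
  tri [0.5485 0.0759 0.2127] [27.3 26.8]
lane_low
   []
   []
grip_thick
   [([467.7, 114.5], 0.71)]
   [([333.9, 122.4], 0.7)]
  tri [ 0.5892 -0.0121  0.0852] [0.4 0.4]
grip_low
   [([238.7, 142.4], 0.55)]
   [([108.3, 148.4], 0.64)]
  tri [0.5757 0.1946 0.0874] [0.5 0.5]
tray_slim
   [([335.8, 135.1], 0.65), ([245.6, 202.5], 0.56)]
   [([232.5, 140.1], 0.69)]
  tri [0.5709 0.0926 0.0003] [0.2 0.2]
4.625
returned
   [([190.4, 237.7], 0.93), ([233.7, 179.1], 0.9), ([277.0, 88.4], 0.71)]
   [([280.8, 238.4], 0.86), ([378.0, 88.3], 0.72), ([330.6, 177.9], 0.64)]
  tri [ 0.4785 -0.2775  0.0097] [0.7 0.7]
returned_front
   [([283.8, 95.9], 0.82), ([187.0, 266.6], 0.61)]
   [([288.3, 269.5], 0.75)]
  tri [ 0.5709 -0.4035  0.3921] [1717.4 1638.7]
7.3583
```

View pics/mt.png

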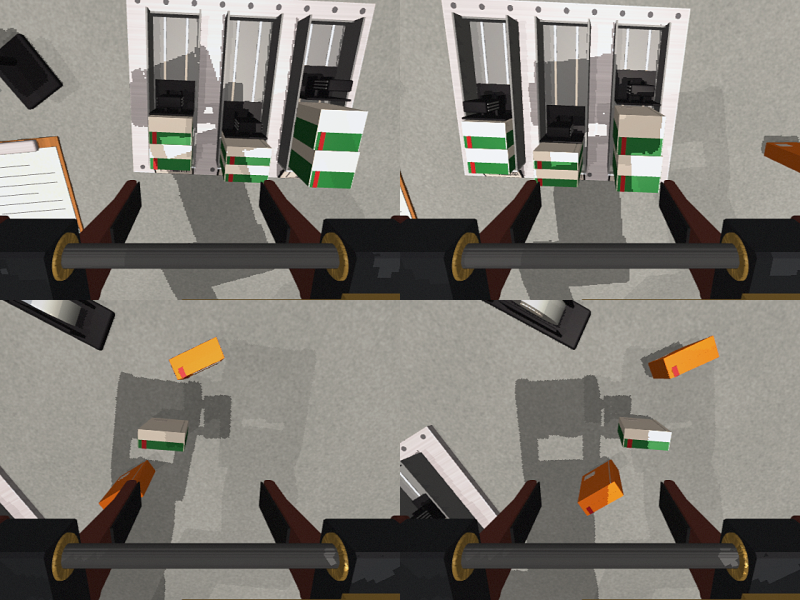

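```bash
cat > ov.py <<'E'
from m import *
def box(im,P,pose,lo,hi,col,s,off):
    x,y,ya=pose;c,sn=np.cos(ya),np.sin(ya)
    pts=[]
    for z in(lo[2],hi[2]):
        q=[[x+c*a-sn*b,y+sn*a+c*b,z] for a,b in((lo[0],lo[1]),(hi[0],lo[1]),(hi[0],hi[1]),(lo[0],hi[1]))]
        q=np.array([(proj(P,X)-off+.5)*s for X in q]); pts.append(q)
        cv2.polylines(im,[np.round(q*16).astype(np.int32)],True,col,1,cv2.LINE_AA,4)
def crop(f,c,w,h,s):
    off=np.array([c[0]-w//2,c[1]-h//2]).astype(int); a=cv2.imread(f)[off[1]:off[1]+h,off[0]:off[0]+w]
    return cv2.resize(a,None,fx=s,fy=s,interpolation=cv2.INTER_CUBIC),off
E
python3 - <<'E'
from ov import *
P=np.load("pics/caP.npy")
X,e=tri(P,[(233.7,179.1),(330.6,177.9)]);print(X,e)
Q=np.load("pics/trP.npy"); out=[]
ps=-.051; g=np.array([.5362,.0935]); lip=g-.068*np.array([np.cos(ps),np.sin(ps)]);print(lip)
for i in(0,1):
    c=proj(P[i],[X[0],X[1],.06]); a,o=crop(f"pics/ca{i}.png",c,100,75,4)
    box(a,P[i],(X[0],X[1],-.6),(-.012,-.029,0),(.012,.029,.092),(255,0,255),4,o)
    c=proj(Q[i],[.53,.095,.06]); b,o2=crop(f"pics/tr{i}.png",c,100,75,4)
    L=(*lip,ps)
    box(b,Q[i],L,(0,-.033,.015),(.21,.033,.055),(255,0,255),4,o2)
    box(b,Q[i],L,(0,-.029,.015),(.048,.029,.107),(255,255,0),4,o2)
    box(b,Q[i],L,(.061,-.015,.07),(.075,.015,.094),(0,255,255),4,o2)
    out.append(np.hstack([a,b]))
cv2.imwrite("pics/ov1.png",np.vstack(out))
E
```

```text
[ 0.5072 -0.3631  0.0158] [0.1 0.1]
[0.4683 0.097 ]
```

View pics/ov1.png

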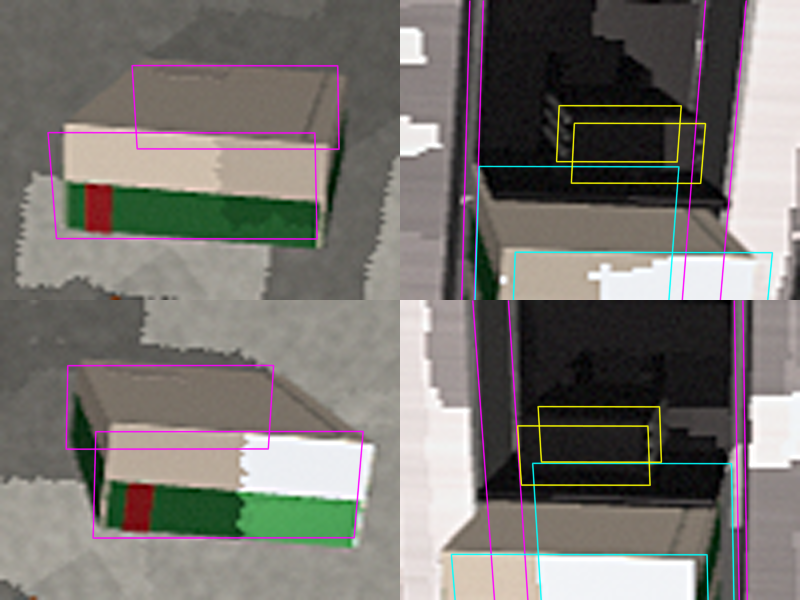

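```bash
python3 - <<'E'
from ov import *
from scipy.optimize import least_squares as LS
P=np.load("pics/caP.npy");Q=np.load("pics/trP.npy")
X=np.array([.5072,-.3631])
# returned: top corners order back-left(+y),back-right,front-right,front-left
cs=[[(63,124),(333,150),(320,247),(68,228)],[(108,125),(374,145),(356,246),(104,228)]]
loc=np.array([(.012,.029),(.012,-.029),(-.012,-.029),(-.012,.029)])
def W(p,l): c,s=np.cos(p[2]),np.sin(p[2]); return np.array([p[0]+c*l[0]-s*l[1],p[1]+s*l[0]+c*l[1],p[3]])
uv=[]
for i in(0,1):
    c=proj(P[i],[*X,.06]); o=np.array([c[0]-50,c[1]-37]).astype(int); uv.append(np.array(cs[i])/4-.5+o)
r=LS(lambda p:np.concatenate([proj(P[i],W(p,l))-uv[i][k] for i in(0,1) for k,l in enumerate(loc)]),[*X,-.6,.09],x_scale=[.01,.01,.1,.01])
print("returned",r.x,"rms px",np.sqrt(np.mean(r.fun**2)))
# slim_2 back top edge
cs=[[(100,248),(355,255)],[(45,251),(295,258)]]
uv=[]
for i in(0,1):
    c=proj(Q[i],[.53,.095,.06]); o=np.array([c[0]-50,c[1]-37]).astype(int); uv.append(np.array(cs[i])/4-.5+o)
L=[tri(Q,[uv[0][k],uv[1][k]]) for k in(0,1)]
print("slim2 back edge L,R",L, np.linalg.norm(L[0][0]-L[1][0]), "mid",(L[0][0]+L[1][0])/2)
d=L[0][0]-L[1][0];print("yaw",np.arctan2(-d[0],d[1]))
# shelf from top and wrist
for n,Pm,f in(("top",cam("top"),"pics/top0.png"),("tr0",Q[0],"pics/tr0.png"),("tr1",Q[1],"pics/tr1.png")):
    im=cv2.imread(f).astype(int); 
    u,v=np.meshgrid(np.arange(560),np.arange(420)); H=Pm[:,[0,1,3]].copy();H[:,2]+=.012*Pm[:,2]
    # rectified to 1mm grid: col = -y, row = -x
    M=np.array([[0,-1000,350],[-1000,0,800],[0,0,1.]])@np.linalg.inv(H)
    w=cv2.warpPerspective(im.astype(np.uint8),M,(600,500)); cv2.imwrite(f"pics/rect_{n}.png",w)
    if n=="top":
        hsv=im; b,g,rr=w[...,0].astype(int),w[...,1].astype(int),w[...,2].astype(int)
        m=((rr-g>3)&(rr>120)).astype(np.uint8); m[:,:60]=0;m[:,450:]=0
        m=cv2.morphologyEx(m,cv2.MORPH_OPEN,np.ones((5,5)))
        c=max(cv2.findContours(m,0,2)[0],key=cv2.contourArea); print(cv2.minAreaRect(c),sense()["time"])
a=np.hstack([cv2.imread(f"pics/rect_{n}.png")[130:430,50:450] for n in("tr0","tr1")])
t=cv2.imread("pics/rect_top.png")[130:430,50:450]; 
cv2.imwrite("pics/r.png",np.vstack([a,np.hstack([t,cv2.cvtColor(m*255,8)[130:430,50:450]])]))
E
```

```text
returned [ 0.505  -0.3646 -0.6797  0.0896] rms px 0.6525509826288356
slim2 back edge L,R [(array([0.5171, 0.1263, 0.1018]), array([0.1, 0.1])), (array([0.5133, 0.0685, 0.1043]), array([0.1, 0.1]))] 0.057929562176042455 mid [0.5152 0.0974 0.103 ]
yaw -0.06548724787272955
((258.8460388183594, 230.12966918945312), (356.7490539550781, 272.6004638671875), 4.899092674255371) 7.3583
```

View pics/r.png

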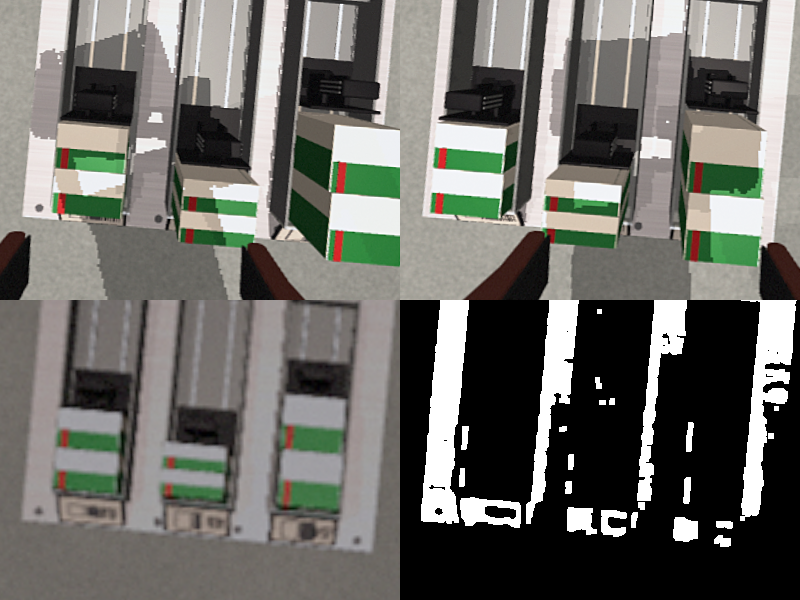

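The returned carton measures (0.505, −0.365), yaw −0.68, top 0.090 against 0.092 given. The grip measures (0.536, 0.0935, 0.081) against 0.082. The lane yaw is about −0.077, and the shelf fit agrees. Next I move the stop back.

```bash
cat >> h.py <<'E'
PS=-.077; U=np.array([np.cos(PS),np.sin(PS)]); G=np.array([.5362,.0937])
def st(m):
    s=sense(); print(m,"t%.1f"%s["time"],np.round(s["eef_pos"],4),"F",np.round(s["contact_force"],1),"w%.4f"%s["width"],"gf",np.round(s["grasp_force"],1)); return s
E
python3 - <<'E'
from m import *
from h import *
grip(.06,15)
move_to([*G,.2],D(PS)); line_to([*G,.062]); st("at grip")
grip(.0,15); st("pinched")
e=G+.05*U
line_to([*e,.062],feed=.06); st("slid")
grip(.06); st("open"); line_to([*e,.24],feed=.25)
views("ts",[[.54,.15,.24],[.54,.05,.24]],PS,["grip_slim","slim_1"])
E
```

```text
at grip t10.6 [0.5369 0.0937 0.0627] F [-0.2 -0.7  0.3] w0.0598 gf 0.0
pinched t11.1 [0.5367 0.0947 0.0624] F [0.2 5.4 1.3] w0.0304 gf 15.0
slid t12.1 [0.5875 0.0901 0.0624] F [0.9 6.  3.4] w0.0295 gf 15.0
open t12.8 [0.586  0.0898 0.062 ] F [-1.2 -0.3 -0.3] w0.0598 gf 0.0
grip_slim
   [([339.0, 143.0], 0.89)]
   []
slim_1
   [([324.9, 208.1], 0.64), ([235.8, 193.8], 0.3)]
   [([241.2, 213.6], 0.76), ([243.1, 157.6], 0.26)]
  tri [0.5084 0.098  0.0192] [0.3 0.3]
15.1083
```

```bash
sed -i 's/G=np.array(\[.5362,.0937\])/G=np.array([.5365,.0948])/' h.py; python3 - <<'E'
from m import *
from h import *
C=[.505,-.3646]; y=-.68
grip(.086)
move_to([*C,.2],D(y)); line_to([*C,.12],feed=.2); line_to([*C,.050],feed=.1); st("at carton")
grip(.0,14); st("gripped")
line_to([*C,.19],feed=.15); s=st("lifted")
P=cam("wrist"); cv2.imwrite("pics/held.png",capture("wrist"))
T=G-.002*U
move_to([*T,.19],D(PS)); dwell(.2); st("over")
Pt=cam("wrist"); cv2.imwrite("pics/over.png",capture("wrist"))
np.save("pics/overP.npy",Pt)
a=np.hstack([cv2.imread("pics/held.png"),cv2.imread("pics/over.png")]); cv2.imwrite("pics/ho.png",cv2.resize(a,(800,300),interpolation=cv2.INTER_AREA))
E
```

```text
at carton t18.7 [ 0.5054 -0.3649  0.0504] F [-0.7  0.2  0.6] w0.0864 gf 0.0
gripped t19.2 [ 0.5051 -0.3647  0.0503] F [-0.3  1.   3.3] w0.0580 gf 14.0
lifted t20.3 [ 0.5044 -0.3642  0.189 ] F [ 0.  -0.5 -0.4] w0.0578 gf 14.0
over t22.2 [0.5347 0.0942 0.19  ] F [-0.3 -0.2  0.5] w0.0581 gf 14.0
```

View pics/ho.png

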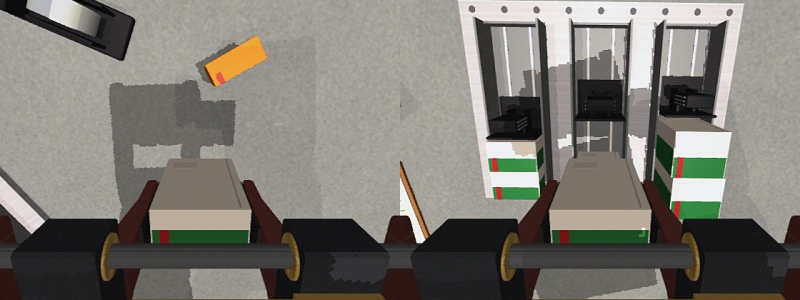

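```bash
python3 - <<'E'
from m import *
from h import *
P=np.load("pics/overP.npy"); im=cv2.imread("pics/over.png").astype(int)
col=im[270:345,425].sum(1)//3; k=np.argmax(np.abs(np.diff(col[:60]))); row=270+k+.5
p=onz(P,(425,row),.19+.042); T=G-.002*U
x=(p-sense()["eef_pos"][:2])@U; print("row",row,"carton back edge in tool x (expect .012):",x)
off=np.clip(x-.012,-.004,.004); T=T-off*U
line_to([*T,.125],feed=.15); line_to([*T,.071],feed=.06); st("low")
f0=sense()["contact_force"][2]
for z in np.arange(.070,.0605,-.001):
    line_to([*T,z],feed=.02); s=st("z%.3f"%z)
    if s["contact_force"][2]-f0>2: break
E
```

```text
row 281.5 carton back edge in tool x (expect .012): 0.017647628112653656
low t23.9 [0.5308 0.0953 0.0713] F [-0.5 -0.3 -0.8] w0.0577 gf 14.0
z0.070 t24.2 [0.5307 0.0953 0.0702] F [-1.  -0.6  0.1] w0.0581 gf 14.0
z0.069 t24.4 [0.5305 0.0953 0.069 ] F [ 0.1  0.8 -0.6] w0.0580 gf 14.0
z0.068 t24.7 [0.5304 0.0953 0.0679] F [-0.1  0.8  0.2] w0.0580 gf 14.0
z0.067 t24.9 [0.5305 0.0952 0.0669] F [-0.2  0.3 -0.3] w0.0582 gf 14.0
z0.066 t25.2 [0.5305 0.0953 0.0659] F [ 0.  -0.1 -0.5] w0.0578 gf 14.0
z0.065 t25.4 [0.5307 0.0953 0.0652] F [-1.5  0.5  2.5] w0.0579 gf 14.0
```

Touchdown came at the expected height of 0.065. I release, retreat and look.

```bash
python3 - <<'E'
from m import *
from h import *
grip(.07); st("rel"); p=sense()["eef_pos"]
line_to([p[0],p[1],.12],feed=.1); grip(.06)
views("pl",[[.57,.15,.24],[.57,.05,.24]],PS,["grip_slim"])
cv2.imwrite("pics/s2.png",capture("scene"))
a=cv2.resize(cv2.imread("pics/pl0.png")[80:290,200:480],(400,300)); b=cv2.resize(cv2.imread("pics/pl1.png")[80:290,120:400],(400,300))
c=cv2.resize(cv2.imread("pics/s2.png")[160:260,240:390],(450,300),interpolation=2)
cv2.imwrite("pics/plv.png",np.vstack([np.hstack([a,b]),np.hstack([c,np.zeros((300,350,3),np.uint8)])]))
E
```

```text
rel t25.8 [0.5304 0.0953 0.0649] F [ 0.  -0.8  0.7] w0.0702 gf 0.0
grip_slim
   [([341.3, 176.2], 0.75)]
   [([237.0, 181.7], 0.68)]
  tri [0.5881 0.0892 0.0862] [2.1 2.1]
28.525
```

View pics/plv.png

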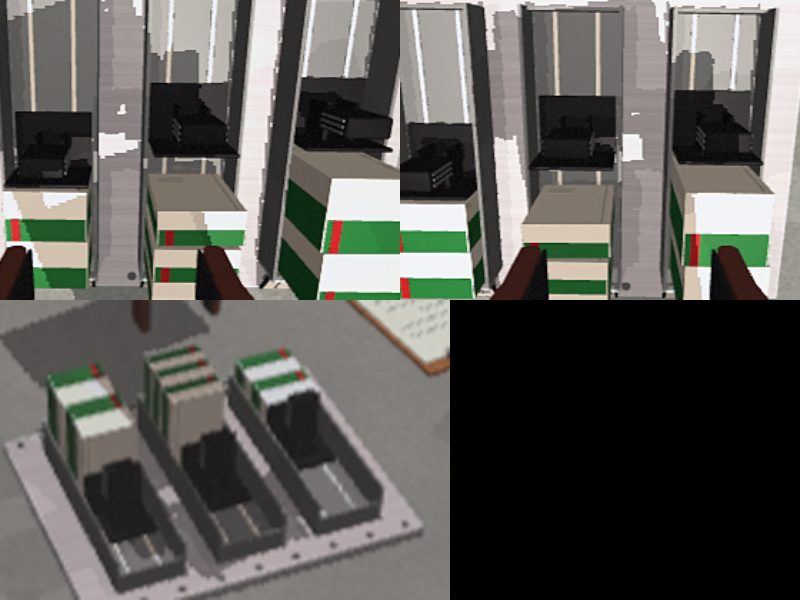

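It shows three in a row, upright with the green print to the front, with a small gap at the stop. I now slide the stop forward until contact.

```bash
python3 - <<'E'
from m import *
from h import *
e=G+.05*U
move_to([*e,.16],D(PS)); line_to([*e,.062],feed=.12); st("at")
grip(.0,20); st("pinched"); 
q=lambda d:[*(G+d*U),.062]
line_to(q(.029),feed=.05); f=[]
for d in np.arange(.028,.017,-.001):
    line_to(q(d),feed=.015); fs=[]
    for _ in range(4): dwell(.03); fs.append(np.array(sense()["contact_force"])[:2]@U)
    f.append(np.mean(fs)); print("%.4f F %.2f pos %.4f"%(d,f[-1],(np.array(sense()["eef_pos"])[:2]-G)@U))
    if f[-1]>6: break
st("end")
E
```

```text
at t30.0 [0.587  0.0909 0.0628] F [-0.1  0.6  0.7] w0.0603 gf 0.0
pinched t30.6 [0.5865 0.0904 0.0623] F [-0.6 -4.8  2.9] w0.0298 gf 20.0
0.0280 F -0.28 pos 0.0283
0.0270 F 0.74 pos 0.0275
0.0260 F 0.75 pos 0.0266
0.0250 F 0.66 pos 0.0256
0.0240 F 1.14 pos 0.0246
0.0230 F 0.24 pos 0.0236
0.0220 F 1.30 pos 0.0227
0.0210 F 1.46 pos 0.0217
0.0200 F 0.88 pos 0.0207
0.0190 F 2.19 pos 0.0199
0.0180 F 5.19 pos 0.0199
end t35.4 [0.5563 0.0932 0.0623] F [ 4.3 -5.9  0.8] w0.0297 gf 20.0
```

```bash
python3 - <<'E'
from m import *
from h import *
grip(.06); p=sense()["eef_pos"]; line_to([p[0],p[1],.13],feed=.15)
views("fi",[[.57,.15,.24],[.57,.05,.24]],PS,["grip_slim"])
move_to([.40,.3,.3],D(PS)); cv2.imwrite("pics/s3.png",capture("scene")); cv2.imwrite("pics/t3.png",capture("top"))
a=cv2.resize(cv2.imread("pics/fi0.png")[80:290,200:480],(400,300)); b=cv2.resize(cv2.imread("pics/fi1.png")[80:290,120:400],(400,300))
c=cv2.resize(cv2.imread("pics/s3.png")[160:260,250:383],(400,300),interpolation=2)
d=cv2.resize(cv2.imread("pics/t3.png")[180:255,195:295],(400,300),interpolation=2)
cv2.imwrite("pics/fiv.png",np.vstack([np.hstack([a,b]),np.hstack([c,d])]))
E
```

```text
grip_slim
   [([338.0, 202.2], 0.94)]
   [([238.7, 213.3], 0.96), ([130.2, 201.5], 0.73)]
  tri [0.5582 0.0918 0.0799] [1.2 1.2]
38.1667
```

View pics/fiv.png

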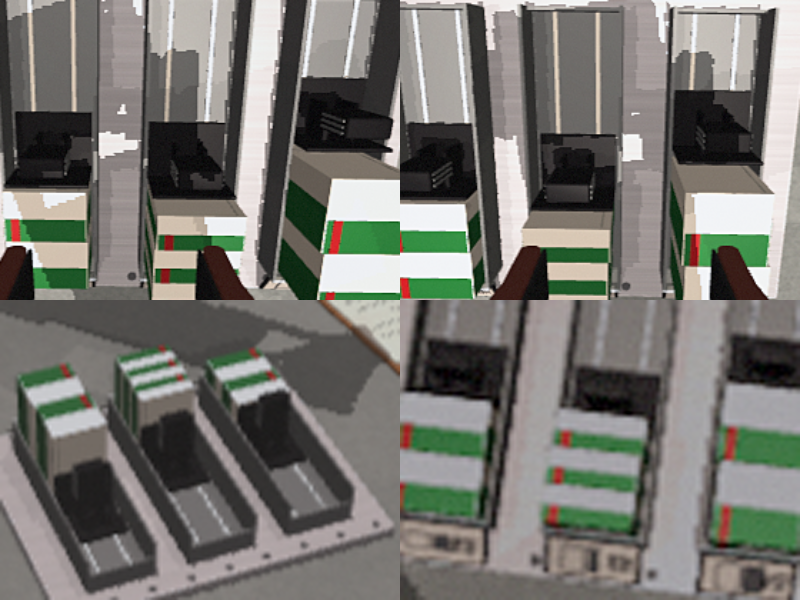

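```bash
python3 -c "
from bench import *
dwell(.3); print(job_done())"
```

```text
the job is handed in; nothing more can be done
None
```

I set the returned slim carton upright behind the other two in its tray with its print to the front, closed the row of three against the front lip with the stop, and handed the job in at about 38 s; no verdict came back.

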